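# Push the sample carrier round the L-slot into the reader

### The job

A round grey sample carrier with a vial fixed in it runs by its guide pin in the L-shaped slot of the loading stage. Push it with the fingertips or the outside of the fingers along the first leg to the corner, then along the second leg until it is fully home at the slot's end in the reader's niche, and leave it there with the fingers clear. Only push it: do not take it between the fingers or lift it, and leave the two loose vials, the beaker and the wash bottle where they stand.

Things in the scene. Friction and masses are not known exactly. Their poses are not given: they have to be found in the camera images.
- stage: Metal loading stage, fixed: plate 220 mm along its x (-120 to 100) by 210 mm along its y (-95 to 115), top face 15 mm above the table, with a 12 mm wide L-shaped slot. Origin on the table surface under it; z up, x along the first leg from start to corner, y along the second leg from corner to end.
- slot_start (a point): Point on the plate's top face where the carrier's axis is when its pin is at the closed start of the first leg (105 mm from the corner). Axes as the stage's.
- slot_corner (a point): Point on the plate's top face where the centrelines of the two legs cross; the closed end of the first leg stops the pin 1.5 mm beyond it. Axes as the stage's.
- slot_end (a point): Point on the plate's top face where the carrier's axis is when its pin is against the closed end of the second leg, fully home (80 mm from the corner). Axes as the stage's.
- carrier: Loose carrier, about 150 g: upright grey puck, 44 mm diameter, 22 mm tall, a capped vial fixed in its middle, 52 mm tall in all. Origin: centre of the puck's underside, resting on the plate; z up, yaw of no matter. A 9 mm pin below runs in the slot (1.5 mm play a side), a foot holds it in. Slides with 1 to 3 N, turns freely, no spring. Starts in the first leg, 0 to 40 mm from slot_start.
- niche (a point): Point on the plate at the middle of the foot of the niche's back wall, 26 mm beyond slot_end. The fixed white reader head, 64 mm tall above the table, has its back block behind this point (90 mm along stage x, 44 mm deep) and two cheeks, 14 mm thick, reaching 21 mm forward, which leave an open-topped niche 62 mm wide. Axes as the stage's.
- vial_a: Loose capped amber vial, 23 mm diameter, 40 mm tall, standing on the plate inside the angle of the L; origin at the centre of its underside. Leave alone.
- vial_b: A second loose vial, the same as the first. Leave alone.
- beaker: Loose glass beaker, 68 mm diameter, 75 mm tall, on the table on the stage's -y side; origin at the centre of its underside. Leave alone.
- wash_bottle: Loose white bottle with a red cap, 60 mm diameter, 170 mm tall, on the table on the stage's +y side; origin at the centre of its underside. Leave alone.
There are look-alikes about, which are no part of the job. Several things look just like the carrier: the one meant starts farthest to the robot's right.

How it is judged:
By the outcome, as a careful person would: the job done as asked, in the order asked, and still so for the second after the job is handed in, with the robot touching nothing.
It also fails if it takes over 45 s, if anything falls off the work surface, if the arm or the gripper's body presses on something with over 40 N, if the wrist force passes 120 N, or if a joint passes its speed limit or range.

### The arm

A 7-joint arm with a two-finger parallel gripper is mounted at the origin on the work surface. World frame = base frame: x ahead of the robot, y to its left, z up, the work surface at z = 0. Lengths are in m, angles in rad, forces in N, time in s.
With the tool pointing down it reaches from about 0.4 to 0.85 m from the base axis. Payload 4.4 kg.
Tool frame: the origin (TCP) lies on the centre line of the jaws, within the pads' length; the fingertips stand 11 mm ahead of it and the grasp point (between the pads) lies 8 mm behind it (arm.finger_overhang is the distance from the TCP to the fingertips, in m); z points along the fingers, y is the line along which they close (so a half turn about z gives the same grasp; the last joint's range is limited). The gripper opens to 94 mm and grips with 3 to 60 N. Pads are 16 mm wide; open, the fingers measure 119 mm over their backs; the gripper's body (75 mm by 177 mm) begins 78 mm behind the grasp point.
Start: joints at [-1.281, 0.628, 0.038, 1.517, -0.027, 0.996, -0.02], TCP at [0.226, 0.609, 0.216] pointing down, gripper open.
Joint ranges: [-3.06, 3.06], [-0.37, 2.12], [-1.25, 1.32], [0.18, 2.47], [-1.1, 4.24], [0.23, 1.98], [-2.94, 2.94]. Speed limits (rad/s): [2.57, 2.57, 3.14, 3.14, 3.14, 3.14, 3.14].

### API

Orientations are given as a unit quaternion [w, x, y, z].
In Python, from station import arm, kin, viewer, workorder, recognise, trace, status gives the robot as it stands. Calls block until the motion is done:
- arm.move_to(position, orientation): joint-space move of the TCP to a pose.
- arm.move_straight(position, orientation=None, v=0.15, threshold=None): straight line of the TCP; orientation=None keeps the orientation; v is the mean speed in m/s. With threshold (N) it stops when the force on the tool has changed by that much, and returns True; else False.
- arm.set_joints(angles): joint-space move.
- arm.move_gripper(opening): opening from 0.0 (shut) to 1.0 (fully open); the grip force is fixed at half the most; returns when the fingers have stopped.
- arm.sleep(seconds).
- kin.inverse_kinematics(position, orientation): joint angles nearest the present ones, or None.
- viewer.camera(name): name is "scene" or "side" or "wrist"; returns (picture, depth): 400x640x3 uint8, red, green, blue; 400x640 float32, m along the optical axis (not along the pixel's ray), 0 where there is no reading.
- viewer.camera_model(name): a dict with "camera_matrix" (3x3 intrinsics, pixels), "dist" ([k1, k2, p1, p2, k3] as OpenCV has them; the pictures are not rectified), "rvec" (rotation vector, rad) and "tvec" (3), from world to camera coordinates, as OpenCV has them. Camera axes: x right, y down, z forward; pixel columns grow to the right and rows downward; lengths in m; the calibration is good to about 2 mm. A picture is of the moment at which its call begins: read the wrist's pose just before it. camera_model takes no time and is no camera call; for the wrist camera it gives the pose at the moment of the call.
A pose or a line that the arm cannot do raises arm.Unreachable and nothing moves.
- workorder.close_job(): hands the job in; it is judged then, once.
Trained networks look in the newest picture that a camera, given by its name, has taken for a name from the list of things; names that differ only in an ending like _2 or _b are one class to them, and where a whole thing is asked for, a point or a joint stands for the part that bears it (a point fixed in the world has none). Each returns a list of dicts, best first, with "conf" (0 to 1); they miss things now and then, are a little off and sometimes report something else, mostly with a low value. They report only what shows in the picture. A call takes as long as a camera call. They do not tell look-alikes from the thing itself.
- recognise(target, camera): "at" ([x, y, z] in m, in world coordinates, good to about 4 mm: the middle of the surface that is visible of it).
- trace(target, camera): "region" (400x640 bool, what is visible of it).
Readings, each from a call of its own:
- status.get_t(): time.
- status.get_joint_pos(): joint angles.
- status.get_joint_vel(): joint speeds.
- status.get_tau(): joint torques, N m.
- status.get_tool_pos(): TCP position.
- status.get_tool_rot(): TCP orientation.
- status.get_wrist_force(): force on the tool from outside, world axes, zero at the start.
- status.get_moment(): the same for the moment, N m.
- status.get_finger_gap(): opening from 0.0 (shut) to 1.0 (fully open).
- status.get_finger_force(): force on a finger pad.
Only numpy, scipy, OpenCV 4.12 (cv2) and the standard library are available. Lean on these libraries where they do the work, as an engineer would, in place of code of your own. Each camera call takes 0.05 s, during which the arm holds its last target. There are 200 camera calls.

## Working session

There is one attempt and no reset: what is moved stays moved. The work goes in short steps, each a Python script; the robot and the scene stay as the last script left them, time stands still between calls to the robot, and variables do not carry over. Pictures are saved under pics/ and viewed, at most 10 in all, crops included, and the job is handed in when it is done.

```bash
mkdir -p pics; cat > h.py <<'E'
import numpy as np, cv2
from station import arm, kin, viewer, workorder, recognise, trace, status
def snap(n,f):
    p,d=viewer.camera(n); cv2.imwrite(f'pics/{f}.png',p[:,:,::-1]); np.savez(f'pics/{f}.npz',p=p,d=d,**{k:np.array(v) for k,v in viewer.camera_model(n).items()}); return p,d
def world(f,uv,z=None):
    a=np.load(f'pics/{f}.npz'); R=cv2.Rodrigues(a['rvec'])[0]; t=a['tvec'].reshape(3)
    uv=np.array(uv,float).reshape(-1,1,2)
    n=cv2.undistortPoints(uv,a['camera_matrix'],a['dist']).reshape(-1,2)
    r=np.c_[n,np.ones(len(n))]
    if z is None:
        q=uv.reshape(-1,2).round().astype(int); return (r*a['d'][q[:,1],q[:,0]][:,None]-t)@R
    c=-R.T@t; w=r@R; return c+w*((z-c[2])/w[:,2])[:,None]
E
python3 - <<'E'
from h import *
for c in('scene','side'):
    snap(c,c+'0')
    for t in('carrier','stage','niche','vial_a','beaker','wash_bottle','slot_start','slot_corner','slot_end'):
        print(c,t,[(np.round(r['at'],3).tolist(),round(r['conf'],2)) for r in recognise(t,c)])
a=cv2.imread('pics/scene0.png');cv2.imwrite('pics/v1.png',a)
print(status.get_t(),status.get_tool_rot())
E
```

```text
scene carrier [([0.369, 0.182, 0.032], 0.95), ([0.321, 0.125, 0.036], 0.56)]
scene stage [([0.575, 0.079, 0.015], 0.69)]
scene niche [([0.572, 0.082, 0.014], 0.94)]
scene vial_a [([0.541, 0.142, 0.054], 0.68), ([0.482, 0.15, 0.05], 0.49), ([0.574, 0.077, 0.017], 0.21)]
scene beaker [([0.482, -0.144, 0.047], 0.65)]
scene wash_bottle []
scene slot_start [([0.574, 0.078, 0.014], 0.85)]
scene slot_corner [([0.579, 0.085, 0.017], 0.62)]
scene slot_end [([0.573, 0.079, 0.018], 0.92), ([0.541, 0.143, 0.051], 0.19)]
side carrier [([0.497, 0.053, 0.039], 0.97), ([0.358, 0.198, 0.039], 0.97), ([0.315, 0.135, 0.028], 0.85)]
side stage [([0.556, 0.114, 0.016], 0.56)]
side niche [([0.556, 0.117, 0.013], 0.73)]
side vial_a [([0.535, 0.156, 0.047], 0.8), ([0.483, 0.167, 0.048], 0.51)]
side beaker [([0.499, -0.121, 0.051], 0.73)]
side wash_bottle [([0.66, 0.332, 0.105], 0.83)]
side slot_start [([0.554, 0.116, 0.011], 0.6)]
side slot_corner [([0.554, 0.111, 0.018], 0.95)]
side slot_end [([0.553, 0.11, 0.018], 0.88)]
1.0 [-2.37078540e-05  1.76993071e-01  9.84212097e-01  9.29558086e-06]
```

View pics/scene0.png

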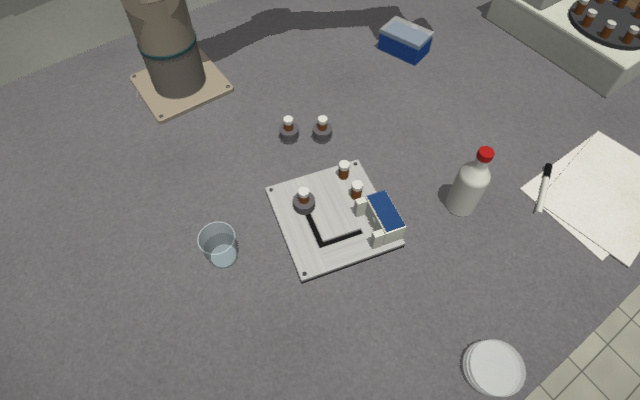

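View pics/side0.png

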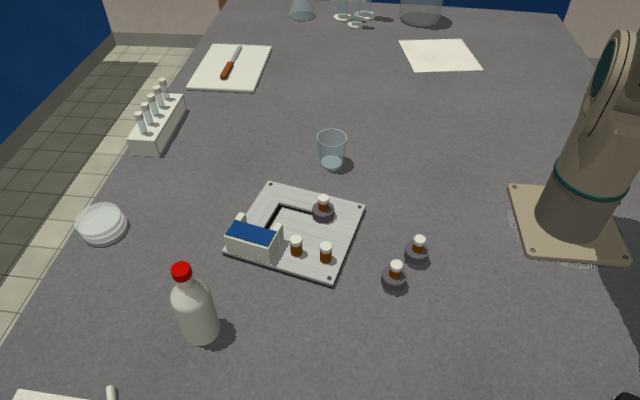

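The carrier on the stage is at scene pixel (304,203) and side pixel (323,208); the two look-alikes stand on the table. The slot corner is at scene (319,243), and the second leg runs to the niche at about (362,233). I'll get a rough stage pose from these, then take a wrist view from above.

```bash
python3 - <<'E'
from h import *
print(world('scene0',[(267,188),(360,162),(403,240),(303,278),(319,243)],0.015).round(3))
print(world('side0',[(268,184),(366,205),(334,283),(268,216)],0.015).round(3))
from scipy.spatial.transform import Rotation as Ro
T=kin
q=status.get_tool_rot()
R=Ro.from_quat(np.r_[q[1:],q[0]]).as_matrix(); print(R.round(2))
m=viewer.camera_model('wrist'); Rc=cv2.Rodrigues(np.array(m['rvec']))[0]; c=-Rc.T@np.array(m['tvec']).reshape(3)
print('cam in tool',R.T@(c-status.get_tool_pos()), (R.T@Rc.T).round(2), m['camera_matrix'])
E
```

```text
[[ 0.419  0.007  0.015]
 [ 0.474  0.207  0.015]
 [ 0.671  0.156  0.015]
 [ 0.626 -0.043  0.015]
 [ 0.585  0.022  0.015]]
[[ 0.624 -0.034  0.015]
 [ 0.412  0.006  0.015]
 [ 0.461  0.207  0.015]
 [ 0.606  0.059  0.015]]
[[-0.94  0.35 -0.  ]
 [ 0.35  0.94  0.  ]
 [ 0.    0.   -1.  ]]
cam in tool [ 0.07950196  0.00113605 -0.16820288] [[ 0.   -0.96 -0.27]
 [ 1.    0.   -0.  ]
 [ 0.   -0.27  0.96]] [[301.69196881   0.         325.07275987]
 [  0.         301.69196881 192.57495788]
 [  0.           0.           1.        ]]
```

```bash
cat >> h.py <<'E'
from scipy.spatial.transform import Rotation as Ro
def quat(th):  # tool x = -stage x, tool y = stage y, z down
    X=np.array([np.cos(th),np.sin(th),0]);Y=np.array([-np.sin(th),np.cos(th),0])
    q=Ro.from_matrix(np.c_[-X,Y,[0,0,-1]]).as_quat(); return np.r_[q[3],q[:3]]
E
python3 - <<'E'
from h import *
arm.move_to([.441,.10,.22],quat(np.radians(-13.3)))
arm.move_gripper(0)
snap('wrist','w1')
print([(np.round(r['at'],3).tolist(),round(r['conf'],2)) for r in recognise('carrier','wrist')],status.get_t())
E
```

```text
[([0.489, 0.046, 0.035], 0.96), ([0.355, 0.183, 0.035], 0.68), ([0.317, 0.13, 0.032], 0.64)] 4.5083
```

View pics/w1.png

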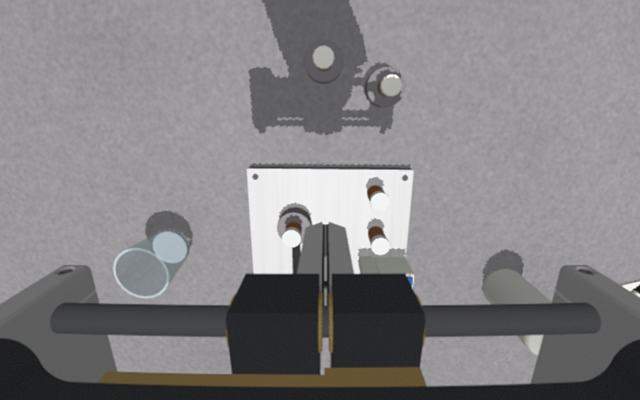

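The wrist view shows the carrier at (293,235), with the fingers hiding the slot's far part. I'll shift about 0.17 m outwards so the whole plate is in view above the fingers.

```bash
python3 - <<'E'
from h import *
arm.move_straight([.606,.061,.22],v=.2)
p,d=snap('wrist','w2')
print([(np.round(r['at'],3).tolist(),round(r['conf'],2)) for r in recognise('carrier','wrist')],status.get_t())
cv2.imwrite('pics/w2c.png',cv2.resize(p[:230,210:450,::-1],None,fx=2.5,fy=2.5,interpolation=cv2.INTER_CUBIC))
E
```

```text
[([0.501, 0.046, 0.033], 0.83)] 5.6083
```

View pics/w2c.png

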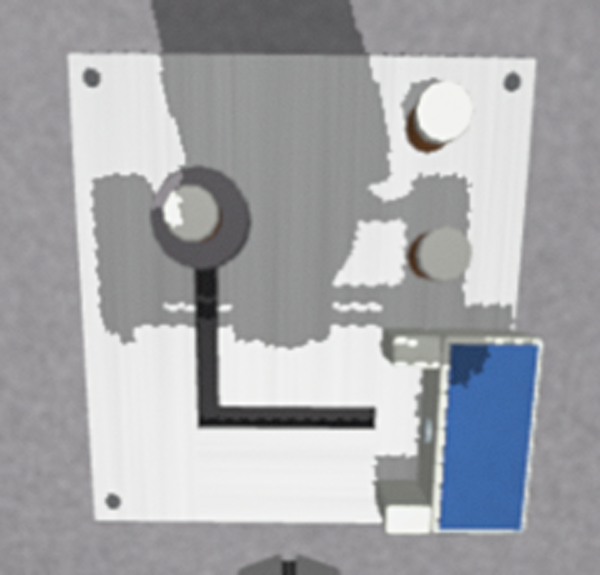

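The wrist crop shows the plate corners at crop (68,53), (536,59) and (95,521). The carrier puck is centred near (201,217), the slot corner is at (208,417) and the slot's end edge is at (375,417). The niche is clear, and the loose vials are at (440,112) and (440,255), off the path.

```bash
python3 - <<'E'
from h import *
f=lambda l,z:world('w2',[(x/2.5+210-.3,y/2.5-.3) for x,y in l],z)
P=f([(68,53),(536,59),(95,521),(208.5,417),(375,417),(207,290)],.015); print(P.round(4))
c=f([(201,217)],.037)[0]; print('car',c.round(4))
v=f([(440,112),(440,255)],.055);print('vials',v.round(3))
for a,b,o in((0,2,0),(0,1,-90),(3,4,-90),(5,3,0)):
    e=P[b]-P[a]; print(np.degrees(np.arctan2(e[1],e[0]))+o,np.linalg.norm(e))
E
```

```text
[[ 0.4127  0.0062  0.015 ]
 [ 0.4631  0.2103  0.015 ]
 [ 0.6274 -0.0466  0.015 ]
 [ 0.5878  0.0254  0.015 ]
 [ 0.607   0.1067  0.015 ]
 [ 0.5277  0.0405  0.015 ]]
car [0.4967 0.0483 0.037 ]
vials [[0.481 0.155 0.055]
 [0.536 0.145 0.055]]
-13.816123822435758 0.22116764851170673
-13.885687294964853 0.210310809760184
-13.241382012646355 0.08361277338798301
-14.151161895965801 0.06200362802556812
```

```bash
cat >> h.py <<'E'
TH=np.radians(-13.8);C=np.array([.588,.0255]);Q=quat(TH)
X=np.array([np.cos(TH),np.sin(TH)]);Y=np.array([-X[1],X[0]])
def W(s,t,z): return np.r_[C+s*X+t*Y,z]
def S(): 
    p=np.array(status.get_tool_pos()); e=p[:2]-C; return np.round([e@X,e@Y,p[2]],4)
E
python3 - <<'E'
from h import *
arm.move_straight(W(-.142,0,.13),Q,v=.25)
arm.move_straight(W(-.142,0,.033),v=.12)
print(S(),np.round(status.get_wrist_force(),1))
print('stop',arm.move_straight(W(-.022,0,.033),v=.05,threshold=10),S(),np.round(status.get_wrist_force(),1))
p,d=snap('side','s1')
print([(np.round(r['at'],3).tolist(),round(r['conf'],2)) for r in recognise('carrier','side')],status.get_t())
cv2.imwrite('pics/s1c.png',cv2.resize(p[150:310,200:400,::-1],None,fx=3,fy=3,interpolation=cv2.INTER_CUBIC))
E
```

```text
[-0.1414  0.0002  0.0334] [-0.3  0.9 -0.9]
stop True [-0.0299 -0.0001  0.0323] [-0.3 -0.3  0.2]
[([0.315, 0.139, 0.027], 0.72), ([0.358, 0.2, 0.04], 0.6), ([0.591, 0.036, 0.035], 0.58)] 9.6167
```

View pics/s1c.png

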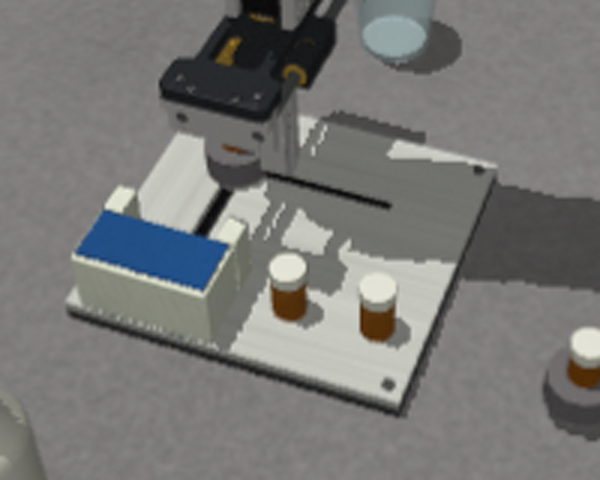

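The side view shows the carrier at the slot corner (crop (235,165)) in front of the fingers, the push having stopped on the end stop. Both vials still stand where they were. Next is the second leg.

```bash
python3 - <<'E'
from h import *
arm.move_straight(W(-.045,0,.033),v=.1)
arm.move_straight(W(-.045,0,.13),v=.2)
arm.move_straight(W(.0005,-.065,.13),v=.2)
arm.move_straight(W(.0005,-.065,.033),v=.12)
print(S())
print('stop',arm.move_straight(W(.0005,.056,.033),v=.05,threshold=10),S(),np.round(status.get_wrist_force(),1),status.get_t())
E
```

```text
[ 0.001  -0.0647  0.0336]
stop True [0.0001 0.0441 0.0327] [ 0.4 -1.   0.4] 14.0333
```

```bash
python3 - <<'E'
from h import *
print('stop',arm.move_straight(W(.0005,.056,.033),v=.03,threshold=15),S(),np.round(status.get_wrist_force(),1))
arm.move_straight(W(.0005,.02,.033),v=.1)
arm.move_straight(W(.0005,.0,.16),v=.2)
arm.move_straight(W(.05,.04,.22),v=.2)
p,d=snap('wrist','w3')
print([(np.round(r['at'],3).tolist(),round(r['conf'],2)) for r in recognise('carrier','wrist')],status.get_t(), W(0,.08,.03))
cv2.imwrite('pics/w3c.png',cv2.resize(p[:230,190:430,::-1],None,fx=2.5,fy=2.5,interpolation=cv2.INTER_CUBIC))
E
```

```text
stop True [-0.0002  0.0442  0.0324] [-0.3 -1.4  1. ]
[([0.607, 0.097, 0.034], 0.84)] 16.2167 [0.60708268 0.10319074 0.03      ]
```

View pics/w3c.png

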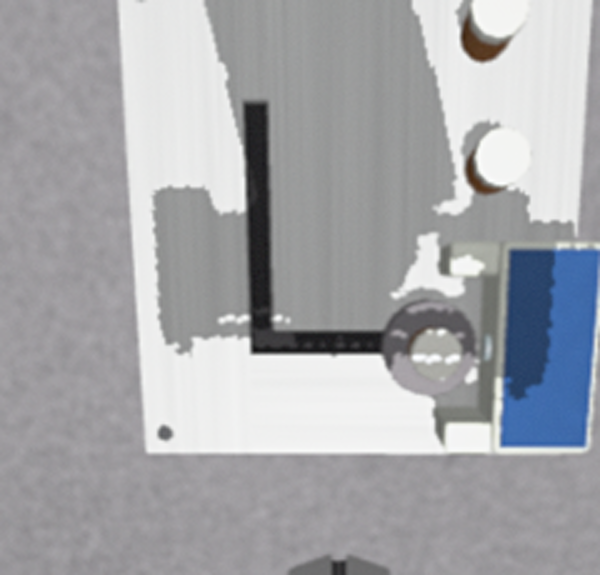

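The puck sits in the niche at crop (430,346), the slot behind it is empty, and both vials are untouched. I'll check its distance from the corner.

```bash
python3 - <<'E'
from h import *
f=lambda x,y,z:world('w3',[(x/2.5+190-.3,y/2.5-.3)],z)[0]
c=f(430,346,.037);k=f(261.5,342.5,.015);st=f(257,102,.015)
for n,a in(('car',c),('start edge',st)):
    e=(a-k)[:2];print(n,e@X,e@Y)
print('corner abs',(k[:2]-C)@X,(k[:2]-C)@Y)
p,d=snap('side','s2'); 
for t in('vial_a','beaker','wash_bottle','carrier'): print(t,[np.round(r['at'],3).tolist() for r in recognise(t,'side')])
print(status.get_t(),status.get_wrist_force())
E
```

```text
car 7.582132205962049e-05 0.07996727369412203
start edge -0.10849041233736437 0.0007823955103474805
corner abs -0.00083295891378134 -0.0009040601513959307
vial_a [[0.533, 0.158, 0.046], [0.483, 0.165, 0.047]]
beaker [[0.498, -0.117, 0.047]]
wash_bottle [[0.661, 0.33, 0.105]]
carrier [[0.359, 0.199, 0.037], [0.318, 0.134, 0.031], [0.61, 0.1, 0.048], [0.544, 0.111, 0.016]]
16.4667 [-0.22572895 -0.12864939  1.53806365]
```

The carrier is 80.0 mm from the corner, which is fully home, and nothing else has moved.

```bash
python3 -c "
from h import *
print(workorder.close_job())"
```

```text
the job is handed in; nothing more can be done
None
```

The carrier was pushed along both legs and measures 80.0 mm from the slot corner, fully home in the niche; the fingers are clear, nothing else moved, and I handed the job in at about 16.5 s.

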